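# Sort friction plates onto the slopes that they can hold

## Robot

A 6-joint arm with a two-finger parallel gripper is mounted at the origin on a cart in front of the work surface, level with it; the furniture and walls round the work are solid. World frame = base frame: x ahead of the robot, y to its left, z up, the work surface at z = 0. Lengths are in m, angles in degrees, forces in N, time in s.
With the tool pointing down it reaches from about 0.4 to 0.825 m from the base axis. Payload 7 kg.
Tool frame: the origin (TCP) lies midway between the tips of the shut fingers; the grasp point (between the pads) lies r.grip_depth behind it (r.grip_depth is the distance from the TCP to the grasp point, in m); z points along the fingers, y is the line along which they close (so a half turn about z gives the same grasp; the last joint's range is limited). The gripper opens to 88 mm and grips with 3 to 60 N. Pads are 19 mm wide; open, the fingers measure 130 mm over their backs; the gripper's body (78 mm by 193 mm) begins 47 mm behind the grasp point.
Start: joints at [83.199, 20.546, 0.682, 0, -70.136, -16.507], TCP at [0.267, 0.62, 0.227] pointing down, gripper open.
Joint ranges: [-176.03, 176.03], [-82.01, 121.73], [-58.28, 71.71], [-173.87, 95.51], [-174.79, -0.11], [-173.66, 173.66]. Speed limits (degrees/s): [136.94, 136.94, 172.46, 180, 180, 180].

## Interface

Orientations are given as [roll, pitch, yaw] about the fixed x, y, z axes, in that order (R = Rz(yaw) Ry(pitch) Rx(roll)).
In Python, from plant import r gives the robot as it stands.
- The arm moves only by the shell command python3 drive.py 'ROWS' [OPENING] [FORCE]. ROWS is a JSON list of rows, 1 to 12 of them, each of 6 numbers: dx, dy, dz in m, then a rotation vector rx, ry, rz in degrees; each row is the pose to reach, as a shift and turn from the pose commanded when the command began, along the tool's axes at that moment; what a row does not reach only later rows make up. A row lasts 1/12 s, in which the tool goes at most 0.0417 m and 7.16 degrees, less where a joint would pass 70% of its speed; a pose out of reach is approached as far as the arm can. OPENING is the finger opening in m, set as the command begins (- or left out keeps the last). The fingers move at their own pace and stop on an object; FORCE is the grip in N (left out, the last holds). Time passes only in rows, so rows that do not move let the fingers close. It prints the time, the measured TCP pose, the force, the opening and the grip force at its end.
- r.get_state(): the state, without advancing time (a new reading comes with each control period).
- r.capture(name): name is "scene" or "top" or "wrist"; returns a dict with "frame" (400x640x3 uint8, red, green, blue), "z_map" (400x640 float32, m along the optical axis (not along the pixel's ray), 0 where there is no reading), "fx", "fy", "cx", "cy" (pixels), "cam_to_world" (4x4, takes a point from camera to world coordinates). Camera axes: x right, y down, z forward; pixel columns grow to the right and rows downward; lengths in m; the calibration is good to about 2 mm. A picture is of the moment at which its call begins.
- r.close_job(): hands the job in; it is judged then, once.
The state is a dict: "time_s": time; "joints": joint angles; "qd": joint speeds; "joint_torque": joint torques, N m; "tcp_pos": TCP position; "eef_rot": TCP orientation; "contact_force": force on the tool from outside, world axes, zero at the start; "moment": the same for the moment, N m; "gripper_width": finger opening in m; "gripper_force": force on a finger pad.
Only numpy, scipy, OpenCV 4.12 (cv2) and the standard library are available. Lean on these libraries where they do the work, as an engineer would, in place of code of your own. Each camera call takes 0.05 s, during which the arm holds its last target. There are 200 camera calls.

## Task

The three blue friction plates look alike but have different soles: before putting any away, slide each one at least 3 cm across the table top to feel how hard it drags. Then lay the one that slides most easily flat in the green tray, the middling one on the middle of the yellow ramp and the one that drags hardest on the middle of the steep red ramp, soles down and lengthways up the slope; set them down, do not drop them, and let none slide off a ramp once it is let go. Leave the beaker, dropper bottle and vial where they stand.

Things in the scene. Friction and masses are not known exactly. Their poses are not given: they have to be found in the camera images.
- plate_a: one of three look-alike friction plates: flat blue-painted steel, two small screws on top, thin dark sole below; 90 x 56 x 22 mm along its x, y, z; about 0.87 kg (within 5 percent). Origin at the centre of its underside, z up. The steel starts 2 mm above the table; the sole is set in 3 mm. Which plate drags most is told by neither name nor place
- plate_b: look-alike friction plate, same size and frame as plate_a. Slid slowly on the table, the slick plate resists with about 1.5 N, the middling one with about 3.4 N, the grippy one with about 9 N; values vary by up to 16 percent between runs, so each is always at least 2 times the one before
- plate_c: look-alike friction plate, same size and frame as plate_a. At the start the three lie in a row across the table in front of tray and ramps, in any order, their lengths roughly along world x (within 0.4 rad), with at least 8 cm of free table between neighbours
- tray: shallow level square green tray fixed to the table, 120 x 120 mm outside, 110 x 110 mm inside, floor 4 mm and rim 10 mm above the table. Origin at the centre of its underside, on the table, z up, x and y along its sides. Tray, yellow ramp and red ramp stand side by side behind the row of plates, in any order
- board_gentle: yellow board of the gentle ramp, fixed: a plain flat face with no lip, 140 mm along its x (up the slope, away from the robot), 100 mm along its y, rising at 14.6 degrees. Origin at the centre of its upper face, about 24 mm above the table; z out of the face. Only the middling or the grippy plate can rest on it without sliding off
- board_steep: red board of the steep ramp, fixed: a plain flat face with no lip, 140 mm along its x (up the slope, away from the robot), 100 mm along its y, rising at 30.1 degrees. Origin at the centre of its upper face, about 42 mm above the table; z out of the face; upper edge 77 mm above the table. Only the grippy plate can rest on it without sliding off
- beaker: clear glass beaker, 65 mm across, 65 mm high, a bystander to leave alone; origin at the centre of its underside, z up
- blue_dropper: small dropper bottle with blue band and red rubber bulb, 29 mm across, 96 mm high, a bystander; origin at the centre of its underside, z up
- vial: small clear sample vial with white cap, 25 mm across, 57 mm high, a bystander; origin at the centre of its underside, z up

How it is judged (in metres and radians):
On the way:
1. all three plates have been slid: each lies flat on the table top off tray and ramps, at least 20 mm from where it started (distance of each of plate_a, plate_b, plate_c from where it was at the start of the episode above 0.02 m and height (world z) of each of plate_a, plate_b, plate_c below 0.003 m and angle between each of plate_a, plate_b, plate_c's own z axis and vertical below 0.05 rad and horizontal distance between each of plate_a, plate_b, plate_c and tray above 0.095 m and horizontal distance between each of plate_a, plate_b, plate_c and board_gentle above 0.095 m and horizontal distance between each of plate_a, plate_b, plate_c and board_steep above 0.095 m), for 0.1 s.
At the end, for the whole second after the job is handed in: One plate rests in the tray and one on each board (only the right sorting can stay), sole down, flat (3 mm, 0.05 rad), at rest; centre within 30 mm of the tray's each way, or within 22 mm along and 30 mm across of the board's, length within 0.4 rad of uphill (((x of plate_a in the frame of tray between -0.03 and 0.03 m and y of plate_a in the frame of tray between -0.03 and 0.03 m and z of plate_a in the frame of tray below 0.0065 m and angle between the z axis of plate_a and the z axis of tray, either way round below 0.05 rad) or (x of plate_b in the frame of tray between -0.03 and 0.03 m and y of plate_b in the frame of tray between -0.03 and 0.03 m and z of plate_b in the frame of tray below 0.0065 m and angle between the z axis of plate_b and the z axis of tray, either way round below 0.05 rad) or (x of plate_c in the frame of tray between -0.03 and 0.03 m and y of plate_c in the frame of tray between -0.03 and 0.03 m and z of plate_c in the frame of tray below 0.0065 m and angle between the z axis of plate_c and the z axis of tray, either way round below 0.05 rad)) and ((x of plate_a in the frame of board_gentle between -0.022 and 0.022 m and y of plate_a in the frame of board_gentle between -0.03 and 0.03 m and angle between the x axis of plate_a and the x axis of board_gentle, either way round below 0.4 rad and z of plate_a in the frame of board_gentle below 0.003 m and angle between the z axis of plate_a and the z axis of board_gentle, either way round below 0.05 rad) or (x of plate_b in the frame of board_gentle between -0.022 and 0.022 m and y of plate_b in the frame of board_gentle between -0.03 and 0.03 m and angle between the x axis of plate_b and the x axis of board_gentle, either way round below 0.4 rad and z of plate_b in the frame of board_gentle below 0.003 m and angle between the z axis of plate_b and the z axis of board_gentle, either way round below 0.05 rad) or (x of plate_c in the frame of board_gentle between -0.022 and 0.022 m and y of plate_c in the frame of board_gentle between -0.03 and 0.03 m and angle between the x axis of plate_c and the x axis of board_gentle, either way round below 0.4 rad and z of plate_c in the frame of board_gentle below 0.003 m and angle between the z axis of plate_c and the z axis of board_gentle, either way round below 0.05 rad)) and ((x of plate_a in the frame of board_steep between -0.022 and 0.022 m and y of plate_a in the frame of board_steep between -0.03 and 0.03 m and angle between the x axis of plate_a and the x axis of board_steep, either way round below 0.4 rad and z of plate_a in the frame of board_steep below 0.003 m and angle between the z axis of plate_a and the z axis of board_steep, either way round below 0.05 rad) or (x of plate_b in the frame of board_steep between -0.022 and 0.022 m and y of plate_b in the frame of board_steep between -0.03 and 0.03 m and angle between the x axis of plate_b and the x axis of board_steep, either way round below 0.4 rad and z of plate_b in the frame of board_steep below 0.003 m and angle between the z axis of plate_b and the z axis of board_steep, either way round below 0.05 rad) or (x of plate_c in the frame of board_steep between -0.022 and 0.022 m and y of plate_c in the frame of board_steep between -0.03 and 0.03 m and angle between the x axis of plate_c and the x axis of board_steep, either way round below 0.4 rad and z of plate_c in the frame of board_steep below 0.003 m and angle between the z axis of plate_c and the z axis of board_steep, either way round below 0.05 rad)) and linear speed of each of plate_a, plate_b, plate_c below 0.02 m/s); the robot touches nothing.
It fails at once if a plate falls or flies free of the fingers faster than 0.5 m/s (a drop of more than about 12 mm) ((linear speed of plate_a above 0.5 m/s and contact force between plate_a and the fingers below 0.2 N) or (linear speed of plate_b above 0.5 m/s and contact force between plate_b and the fingers below 0.2 N) or (linear speed of plate_c above 0.5 m/s and contact force between plate_c and the fingers below 0.2 N)).
It fails at once if a plate that has been let go slides down to the foot of a ramp (centre 30 to 100 mm below the board's centre) ((x of plate_a in the frame of board_gentle between -0.1 and -0.03 m and y of plate_a in the frame of board_gentle between -0.05 and 0.05 m and z of plate_a in the frame of board_gentle below 0.03 m and contact force between plate_a and the fingers below 0.05 N) or (x of plate_a in the frame of board_steep between -0.1 and -0.03 m and y of plate_a in the frame of board_steep between -0.05 and 0.05 m and z of plate_a in the frame of board_steep below 0.03 m and contact force between plate_a and the fingers below 0.05 N) or (x of plate_b in the frame of board_gentle between -0.1 and -0.03 m and y of plate_b in the frame of board_gentle between -0.05 and 0.05 m and z of plate_b in the frame of board_gentle below 0.03 m and contact force between plate_b and the fingers below 0.05 N) or (x of plate_b in the frame of board_steep between -0.1 and -0.03 m and y of plate_b in the frame of board_steep between -0.05 and 0.05 m and z of plate_b in the frame of board_steep below 0.03 m and contact force between plate_b and the fingers below 0.05 N) or (x of plate_c in the frame of board_gentle between -0.1 and -0.03 m and y of plate_c in the frame of board_gentle between -0.05 and 0.05 m and z of plate_c in the frame of board_gentle below 0.03 m and contact force between plate_c and the fingers below 0.05 N) or (x of plate_c in the frame of board_steep between -0.1 and -0.03 m and y of plate_c in the frame of board_steep between -0.05 and 0.05 m and z of plate_c in the frame of board_steep below 0.03 m and contact force between plate_c and the fingers below 0.05 N)).
It fails at once if the beaker, the dropper bottle or the vial is shifted by more than 30 mm or tipped over (distance of any of beaker, blue_dropper, vial from where it was at the start of the episode above 0.03 m or angle between any of beaker, blue_dropper, vial's own z axis and vertical above 0.5 rad).
It also fails if it takes over 72 s, if anything falls off the work surface, if the arm or the gripper's body presses on something with over 40 N, if the wrist force passes 120 N, or if a joint passes its speed limit or range.

## Working session

There is one attempt and no reset: what is moved stays moved. The work goes in short steps, Python scripts to look and compute and a shell command to move; the robot and the scene stay as the last step left them, time stands still between calls to the robot, and variables do not carry over. Pictures are saved under pics/ and viewed, at most 10 in all, crops included, and the job is handed in when it is done.

```bash
ls; mkdir -p pics
python3 - <<'E'
from plant import r
import cv2,numpy as np
print(r.get_state(), r.grip_depth)
for n in("top","scene"):
    c=r.capture(n); cv2.imwrite(f"pics/{n}0.png",c["frame"][:,:,::-1]); print(n,c["fx"],c["cx"],c["cy"],np.round(c["cam_to_world"],3).tolist())
    np.savez(f"{n}0.npz",**c)
E
```

```text
drive.py
pics
plant.py
{'time_s': 0.0, 'joints': array([ 8.32004324e+01,  2.05919829e+01,  6.36143697e-01, -1.98398147e-02,
       -7.01334560e+01, -1.65057816e+01]), 'qd': array([-0.02212483, -0.00074573, -0.00348495,  0.03198171, -0.04147838,
        0.10817789]), 'joint_torque': array([ 4.29944259e-05, -5.82723427e+01,  2.93049020e+01,  6.99758381e+00,
        7.00752513e-03, -1.61427911e-04]), 'tcp_pos': array([0.26690054, 0.6194981 , 0.22563536]), 'eef_rot': array([ 1.79909085e+02, -7.49008416e-03, -2.33121000e+01]), 'contact_force': array([0.08892083, 0.14581932, 0.43575584]), 'moment': array([0.06285406, 0.0293995 , 0.02439444]), 'gripper_force': 0.0, 'gripper_width': 0.08723361859539075} 0.0188
top 448.67650074164624 315.44076207551234 200.75607824065636 [[0.007, -0.997, 0.078, 0.511], [-1.0, -0.006, 0.019, 0.034], [-0.019, -0.078, -0.997, 1.177], [0.0, 0.0, 0.0, 1.0]]
scene 515.1248249996376 320.31049853655065 200.9307190458882 [[0.887, -0.218, 0.407, 0.113], [-0.462, -0.392, 0.796, -0.887], [-0.014, -0.894, -0.448, 0.582], [0.0, 0.0, 0.0, 1.0]]
```
View pics/top0.png

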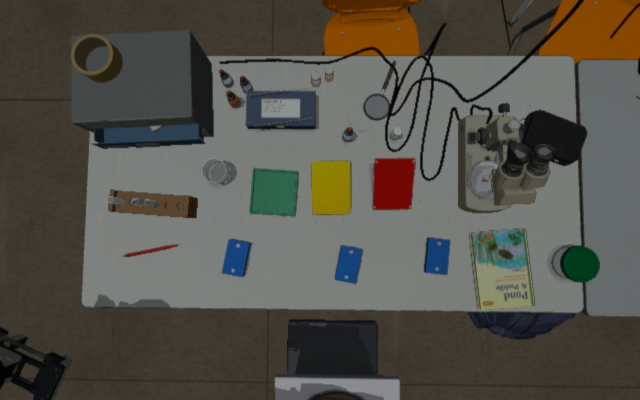

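View pics/scene0.png

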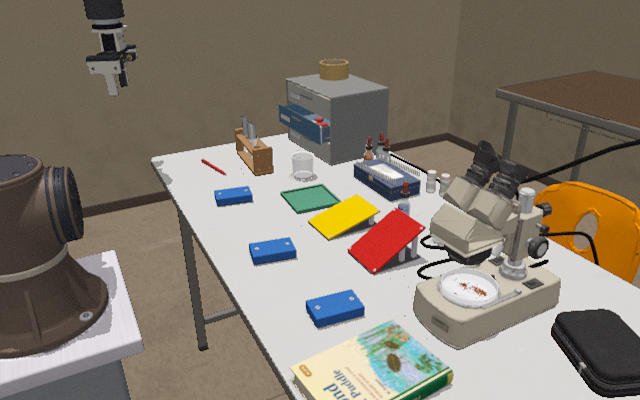

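The top view shows blue plates at (236,258), (348,264) and (437,256). The tray is at (274,192), the yellow board at (331,187) and the red board at (394,184). The beaker is at (219,172), with the dropper (348,133) and vial (396,132) behind the ramps. The scene view agrees with this.

Create h.py:
```python
import cv2,numpy as np
from plant import r
from scipy.spatial.transform import Rotation as R
def ray(c,uv,z):
    uv=np.atleast_2d(uv).astype(float); M=c["cam_to_world"]
    d=np.c_[(uv[:,0]-c["cx"])/c["fx"],(uv[:,1]-c["cy"])/c["fy"],np.ones(len(uv))]@M[:3,:3].T
    return M[:3,3]+d*((z-M[2,3])/d[:,2])[:,None]
HUE={"blue":(100,125,120),"green":(60,88,90),"yellow":(22,33,180),"red":(0,5,200)}
def find(c,col,amin=300,amax=4000):
    h=cv2.cvtColor(c["frame"],cv2.COLOR_RGB2HSV); a,b,s=HUE[col]
    m=cv2.inRange(h,(a,s,60),(b,255,255))
    m=cv2.morphologyEx(m,cv2.MORPH_CLOSE,np.ones((5,5)))
    out=[]
    for k in cv2.findContours(m,cv2.RETR_EXTERNAL,cv2.CHAIN_APPROX_NONE)[0]:
        if amin<cv2.contourArea(k)<amax: out.append(k[:,0,:])
    return out
def depthpts(c,k,erode=3):
    m=np.zeros(c["frame"].shape[:2],np.uint8); cv2.drawContours(m,[k.reshape(-1,1,2)],-1,255,-1)
    m=cv2.erode(m,np.ones((2*erode+1,)*2)); v,u=np.nonzero(m); z=c["z_map"][v,u]; ok=z>0;u,v,z=u[ok],v[ok],z[ok]
    P=np.c_[(u-c["cx"])/c["fx"]*z,(v-c["cy"])/c["fy"]*z,z]; M=c["cam_to_world"]
    return P@M[:3,:3].T+M[:3,3]
def rect(c,k,z):
    P=ray(c,k,z)[:,:2]*1000
    (cx,cy),(w,h),a=cv2.minAreaRect(P.astype(np.float32))
    if w<h: w,h,a=h,w,a-90
    a=(a+90)%180-90
    return np.round([cx,cy,w,h],1),round(a,1)
```

Run:
```python
from h import *
for n in("top0","scene0"):
    c=dict(np.load(n+".npz"))
    for col,z in(("blue",.022),("green",.010),("yellow",.024),("red",.042)):
        for k in find(c,col):
            P=depthpts(c,k); m=P.mean(0); A=np.c_[P[:,:2]-m[:2],np.ones(len(P))]; g=np.linalg.lstsq(A,P[:,2],rcond=None)[0]
            print(n,col,rect(c,k,z),"depth c",np.round(m,4),"slope",round(np.degrees(np.arctan(np.hypot(*g[:2]))),1),"dir",round(np.degrees(np.arctan2(g[1],g[0])),1),len(P))
```

```text
top0 blue (array([439.8, -27.8,  88.5,  55.3]), -10.7) depth c [ 0.4397 -0.0278  0.0224] slope 0.3 dir -12.5 411
top0 blue (array([453.9, 260.9,  88.7,  55.5]), -10.3) depth c [0.4537 0.2607 0.0224] slope 0.7 dir 80.7 403
top0 blue (array([ 462.6, -253.3,   87.9,   56.3]), -6.1) depth c [ 0.4622 -0.2533  0.0227] slope 0.4 dir -78.5 437
top0 blue (array([777.5, 488.5, 233.4,  33.6]), -87.0) depth c [0.7643 0.4762 0.0759] slope 2.5 dir -170.6 329
top0 green (array([ 445.1, -624.4,   86. ,   84.4]), 52.1) depth c [ 0.4518 -0.5888  0.068 ] slope 1.0 dir 89.0 393
top0 green (array([624.8, 166.9, 118.3, 117.3]), 86.1) depth c [0.6252 0.1673 0.0045] slope 0.2 dir -72.7 1471
top0 yellow (array([635.8,  17. , 137.5,  98. ]), 0.5) depth c [0.6361 0.0174 0.0248] slope 14.5 dir 1.7 1471
top0 red (array([ 644.8, -141.3,  125.8,   99. ]), -0.2) depth c [ 0.6449 -0.1396  0.0434] slope 30.1 dir 1.1 1355
scene0 blue (array([ 455.3, -265.8,   94.5,   72.4]), -6.3) depth c [ 0.4545 -0.2659  0.0214] slope 6.0 dir 86.5 896
scene0 blue (array([432.8, -42.6,  89.6,  79.3]), -11.4) depth c [ 0.4322 -0.0424  0.021 ] slope 8.7 dir 81.4 494
scene0 blue (array([446.1, 241.5,  88.7,  86.9]), -10.5) depth c [0.4459 0.2428 0.0207] slope 11.7 dir 80.7 236
scene0 blue (array([849.9, 703. , 434.2, 104.5]), 74.7) depth c [0.7345 0.411  0.1036] slope 40.9 dir 173.9 70
scene0 green (array([ 492.9, -463.2,  101.4,   59.1]), 34.2) depth c [ 0.4783 -0.4819  0.022 ] slope 51.9 dir 95.6 340
scene0 green (array([619. , 158.2, 126.9, 122.3]), 86.6) depth c [0.6215 0.1652 0.0051] slope 0.8 dir -102.6 576
scene0 yellow (array([633.4,  15.1, 203.3, 100.2]), 18.9) depth c [0.63   0.0114 0.0237] slope 14.4 dir 0.7 910
scene0 red (array([ 645.7, -140.9,  249.2,   91.5]), 27.8) depth c [ 0.6391 -0.1448  0.0407] slope 30.0 dir 1.0 1526
```

```bash
cat >> h.py <<'E'
def goal(x,y,z,yaw,tilt=0,show=True):
    s=r.get_state(); T=R.from_euler("xyz",s["eef_rot"],degrees=True)
    # tool down with x along yaw, then pitched so that z leans forward by tilt
    G=R.from_euler("z",yaw,degrees=True)*R.from_euler("y",-tilt,degrees=True)*R.from_euler("x",180,degrees=True)
    d=T.inv().apply(np.array([x,y,z])-s["tcp_pos"]); w=(T.inv()*G).as_rotvec(degrees=True)
    print("d",np.round(d,4),"rot",np.round(w,1),"rows",round(np.linalg.norm(d)/.0417,1),round(np.linalg.norm(w)/7.16,1),"q",np.round(s["joints"]),"t",s["time_s"])
E
python3 - <<'E'
from h import *
goal(.454,.261,.12,-10.3)
print(R.from_euler("y",-30,degrees=True).apply([0,0,-1]))
E
```

```text
d [0.3137 0.2551 0.1061] rot [  0.1   0.  -13. ] rows 10.0 1.8 q [ 83.  21.   1.  -0. -70. -17.] t 0.1
[ 0.5        0.        -0.8660254]
```

```bash
python3 drive.py '[[0.314,0.255,0.106,0,0,-13],[0.314,0.255,0.106,0,0,-13],[0.314,0.255,0.106,0,0,-13],[0.314,0.255,0.106,0,0,-13],[0.314,0.255,0.106,0,0,-13],[0.314,0.255,0.106,0,0,-13],[0.314,0.255,0.106,0,0,-13],[0.314,0.255,0.106,0,0,-13],[0.314,0.255,0.106,0,0,-13],[0.314,0.255,0.106,0,0,-13],[0.314,0.255,0.106,0,0,-13],[0.314,0.255,0.106,0,0,-13]]' 0.07
python3 -c "
from h import *
goal(.454,.261,.008,-10.3)"
```

```text
time_s: 1.1
tcp_pos: [0.4549, 0.2589, 0.1197]
eef_rot: [179.9, 0.1, -10.5]
contact_force: [0.3, -0.1, -0.1]
gripper_width: 0.0704
gripper_force: 0.0
d [-0.0011 -0.0021  0.1117] rot [ 0.1  0.1 -0.2] rows 2.7 0.0 q [ 51.  12. -27.  -0. -51.  28.] t 1.1
```

```bash
python3 drive.py '[[0,-0.002,0.04,0,0,0],[0,-0.002,0.08,0,0,0],[0,-0.002,0.1,0,0,0],[0,-0.002,0.112,0,0,0],[0,-0.002,0.112,0,0,0]]' 0.066
python3 drive.py '[[0,0.003,0,0,0,0],[0,0.008,0,0,0,0],[0,0.013,0,0,0,0],[0,0.018,0,0,0,0],[0,0.023,0,0,0,0]]'
python3 drive.py '[[0,0.005,0,0,0,0],[0,0.01,0,0,0,0],[0,0.015,0,0,0,0]]'
python3 drive.py '[[0,0.005,0,0,0,0],[0,0.01,0,0,0,0],[0,0.015,0,0,0,0]]'
python3 -c "
from h import *
goal(.44,-.028,.06,-10.7)"
```

```text
time_s: 1.52
tcp_pos: [0.4533, 0.2631, 0.0059]
eef_rot: [179.8, 0.1, -10.3]
contact_force: [-0.2, -0.1, 0.6]
gripper_width: 0.0662
gripper_force: 0.0
time_s: 1.93
tcp_pos: [0.4514, 0.2412, 0.0098]
eef_rot: [-179.9, -0.1, -10.3]
contact_force: [-0.1, 1.4, 1.9]
gripper_width: 0.066
gripper_force: 1.0
time_s: 2.18
tcp_pos: [0.4483, 0.2257, 0.009]
eef_rot: [-180.0, -0.0, -10.3]
contact_force: [0.1, 2.7, 1.3]
gripper_width: 0.066
gripper_force: 0.9
time_s: 2.43
tcp_pos: [0.4454, 0.2108, 0.0086]
eef_rot: [-180.0, -0.0, -10.3]
contact_force: [0.2, 1.5, 1.4]
gripper_width: 0.0658
gripper_force: 0.9
d [ 0.0375  0.2359 -0.0514] rot [-0.  -0.   0.4] rows 5.9 0.1 q [ 48.  19. -37.   0. -34.  31.] t 2.4333
```

```bash
python3 drive.py '[[0,0,-0.04,0,0,0],[0.01,0.03,-0.06,0,0,0],[0.037,0.07,-0.06,0,0,0],[0.037,0.11,-0.06,0,0,0],[0.037,0.15,-0.06,0,0,0],[0.037,0.19,-0.06,0,0,0],[0.037,0.225,-0.06,0,0,0],[0.037,0.236,-0.06,0,0,0],[0.037,0.236,-0.06,0,0,0],[0.037,0.236,-0.06,0,0,0]]'
python3 -c "
from h import *
goal(.44,-.028,.008,-10.7)"
```

```text
time_s: 3.27
tcp_pos: [0.4389, -0.0285, 0.0683]
eef_rot: [180.0, 0.1, -10.4]
contact_force: [-0.0, 0.3, -0.1]
gripper_width: 0.0663
gripper_force: 0.0
d [ 0.001  -0.0008  0.0603] rot [0.  0.1 0.3] rows 1.4 0.0 q [ 22.   9. -40.  -0. -42.  57.] t 3.2667
```

```bash
python3 drive.py '[[0.001,0,0.03,0,0,0],[0.001,0,0.05,0,0,0],[0.001,0,0.059,0,0,0],[0.001,0,0.06,0,0,0]]'
python3 drive.py '[[0,-0.003,0,0,0,0],[0,-0.008,0,0,0,0],[0,-0.013,0,0,0,0],[0,-0.018,0,0,0,0],[0,-0.023,0,0,0,0]]'
python3 drive.py '[[0,-0.005,0,0,0,0],[0,-0.01,0,0,0,0],[0,-0.015,0,0,0,0]]'
python3 drive.py '[[0,-0.005,0,0,0,0],[0,-0.01,0,0,0,0],[0,-0.015,0,0,0,0]]'
python3 -c "
from h import *
goal(.4626,-.253,.06,-6.1)"
```

```text
time_s: 3.6
tcp_pos: [0.4393, -0.0274, 0.0066]
eef_rot: [179.9, 0.2, -10.3]
contact_force: [-0.3, -0.3, -0.4]
gripper_width: 0.0661
gripper_force: 0.0
time_s: 4.02
tcp_pos: [0.4448, -0.0045, 0.009]
eef_rot: [-180.0, -0.0, -10.3]
contact_force: [-0.8, -3.7, 0.3]
gripper_width: 0.0661
gripper_force: 1.8
time_s: 4.27
tcp_pos: [0.4475, 0.01, 0.009]
eef_rot: [180.0, -0.0, -10.3]
contact_force: [-0.5, -4.6, 4.8]
gripper_width: 0.0658
gripper_force: 2.8
time_s: 4.52
tcp_pos: [0.4502, 0.0247, 0.009]
eef_rot: [180.0, -0.0, -10.3]
contact_force: [-0.5, -6.6, 4.6]
gripper_width: 0.0659
gripper_force: 2.9
d [ 0.0618  0.271  -0.0509] rot [ 0.  -0.  -4.2] rows 6.8 0.6 q [ 28.  15. -42.   0. -32.  51.] t 4.5167
```

```bash
python3 drive.py '[[0,0.002,-0.03,0,0,0],[0.01,0.03,-0.06,0,0,-2],[0.03,0.07,-0.06,0,0,-4],[0.05,0.11,-0.06,0,0,-4],[0.062,0.15,-0.06,0,0,-4],[0.062,0.19,-0.06,0,0,-4],[0.062,0.23,-0.06,0,0,-4],[0.062,0.26,-0.06,0,0,-4],[0.062,0.271,-0.06,0,0,-4],[0.062,0.271,-0.06,0,0,-4],[0.062,0.271,-0.06,0,0,-4]]'
python3 -c "
from h import *
goal(.4626,-.253,.008,-6.1)"
```

```text
time_s: 5.43
tcp_pos: [0.4631, -0.2535, 0.0687]
eef_rot: [-180.0, -0.1, -6.4]
contact_force: [-0.3, 0.5, -0.8]
gripper_width: 0.066
gripper_force: 0.0
d [-0.0006 -0.0004  0.0607] rot [-0.  -0.1 -0.3] rows 1.5 0.0 q [ -7.  16. -29.  -0. -45.  91.] t 5.4333
```

```bash
python3 drive.py '[[0,0,0.03,0,0,0],[0,0,0.05,0,0,0],[0,0,0.059,0,0,0],[0,0,0.06,0,0,0]]'
python3 drive.py '[[0,-0.003,0,0,0,0],[0,-0.008,0,0,0,0],[0,-0.013,0,0,0,0],[0,-0.018,0,0,0,0],[0,-0.023,0,0,0,0]]'
python3 drive.py '[[0,-0.005,0,0,0,0],[0,-0.01,0,0,0,0],[0,-0.015,0,0,0,0]]'
python3 drive.py '[[0,-0.005,0,0,0,0],[0,-0.01,0,0,0,0],[0,-0.015,0,0,0,0]]'
```

```text
time_s: 5.77
tcp_pos: [0.4619, -0.2519, 0.007]
eef_rot: [-180.0, 0.2, -6.2]
contact_force: [-0.6, -0.0, -0.1]
gripper_width: 0.0661
gripper_force: 0.0
time_s: 6.18
tcp_pos: [0.4659, -0.2303, 0.0099]
eef_rot: [180.0, -0.1, -6.3]
contact_force: [-0.6, -5.9, -2.9]
gripper_width: 0.0661
gripper_force: 2.9
time_s: 6.43
tcp_pos: [0.4675, -0.2154, 0.01]
eef_rot: [180.0, -0.1, -6.3]
contact_force: [-0.8, -5.6, -2.1]
gripper_width: 0.0658
gripper_force: 2.9
time_s: 6.68
tcp_pos: [0.4691, -0.2005, 0.01]
eef_rot: [180.0, -0.1, -6.3]
contact_force: [-1.5, -6.2, -3.1]
gripper_width: 0.0659
gripper_force: 2.9
```

Run:
```python
from h import *
s=r.get_state();print(s["contact_force"],s["tcp_pos"])
c=r.capture("top"); cv2.imwrite("pics/top1.png",cv2.resize(c["frame"][130:330,190:500,::-1],None,fx=2,fy=2))
for k in find(c,"blue"): print(rect(c,k,.022))
s=r.get_state();print(s["contact_force"],s["tcp_pos"])
```

```text
[-1.47763304 -6.19314728 -3.09929552] [ 0.46912435 -0.20047784  0.00995158]
(array([439.4, 204.5,  88.3,  55.6]), -5.1)
[-1.59420992  0.06138569  0.21978977] [ 0.46927615 -0.19982756  0.00998255]
```

```bash
python3 drive.py '[[0,0.005,0,0,0,0],[0,0.01,0,0,0,0],[0,0.013,0,0,0,0],[0,0.016,0,0,0,0],[0,0.019,0,0,0,0],[0,0.022,0,0,0,0]]' 0.066 40
python3 drive.py '[[0,0.003,0,0,0,0],[0,0.006,0,0,0,0]]'
python3 drive.py '[[0,0.003,0,0,0,0],[0,0.006,0,0,0,0]]'
python3 -c "
from h import *
goal(.452,.025,.06,-10.5)"
```

```text
time_s: 7.23
tcp_pos: [0.4678, -0.2215, 0.0096]
eef_rot: [-179.9, -0.2, -6.3]
contact_force: [1.6, 15.3, 6.4]
gripper_width: 0.0662
gripper_force: 7.6
time_s: 7.4
tcp_pos: [0.4672, -0.2275, 0.0096]
eef_rot: [-179.9, -0.2, -6.3]
contact_force: [1.9, 14.0, 5.3]
gripper_width: 0.0661
gripper_force: 7.6
time_s: 7.57
tcp_pos: [0.4665, -0.2334, 0.0096]
eef_rot: [-179.9, -0.2, -6.3]
contact_force: [2.3, 15.6, 5.5]
gripper_width: 0.066
gripper_force: 7.7
d [-0.0427 -0.2553 -0.0501] rot [-0.1 -0.2  4.2] rows 6.3 0.6 q [ -5.  21. -33.  -0. -36.  89.] t 7.5667
```

View pics/top1.png

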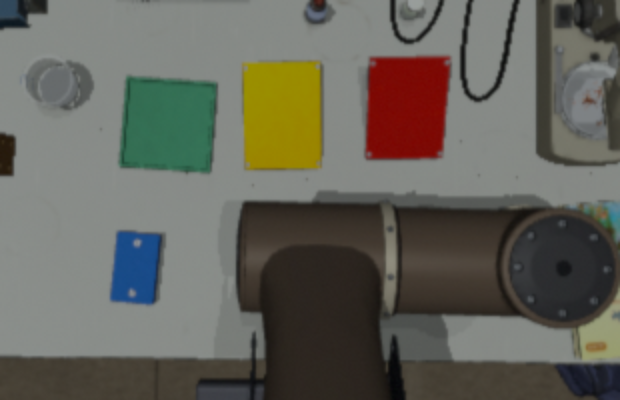

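The picture shows the slid left plate at crop (136,267); the arm hides the other two. R resists hard (about 15 N while also pressed down), M less and L least. So L goes in the tray, M on yellow and R on red, and I'll grasp R now.

```bash
python3 drive.py '[[0,-0.003,0.001,0,0,0],[0,-0.005,0.004,0,0,0],[0,-0.005,0.004,0,0,0]]'
python3 drive.py '[[0,0,0,0,0,0],[0,0,0,0,0,0],[0,0,0,0,0,0],[0,0,0,0,0,0],[0,0,0,0,0,0]]' 0.05 45
python3 drive.py '[[0,0,-0.02,0,0,0],[0,0,-0.05,0,0,0],[0,0,-0.09,0,0,0],[0,0,-0.12,0,0,0],[0,0,-0.13,0,0,0]]'
python3 - <<'E'
from h import *
n=np.array([-np.sin(np.radians(30.1)),0,np.cos(np.radians(30.1))])
p=np.array([.645,-.140,.042]); print(p+n*.006)
goal(*(p+n*.05),1,30.1)
E
```

```text
time_s: 7.82
tcp_pos: [0.465, -0.2295, 0.0043]
eef_rot: [180.0, 0.0, -6.3]
contact_force: [0.2, -0.0, -0.6]
gripper_width: 0.0661
gripper_force: 0.0
time_s: 8.23
tcp_pos: [0.4651, -0.2292, 0.0044]
eef_rot: [-180.0, 0.0, -6.3]
contact_force: [0.7, 4.6, -0.4]
gripper_width: 0.0557
gripper_force: 45.0
time_s: 8.65
tcp_pos: [0.4667, -0.2301, 0.1384]
eef_rot: [180.0, -0.3, -6.3]
contact_force: [1.4, -0.6, -7.3]
gripper_width: 0.0556
gripper_force: 45.0
[ 0.64199094 -0.14        0.04719091]
d [ 0.1422 -0.1064  0.0538] rot [ 2.  29.8 -7.1] rows 4.4 4.3 q [ -5.  10. -26.   0. -53.  88.] t 8.65
```

```bash
python3 drive.py '[[0.03,-0.03,0,0.4,6,-1.4],[0.06,-0.06,0,0.8,12,-3],[0.09,-0.09,0.01,1.3,18,-4.5],[0.12,-0.106,0.03,1.7,24,-6],[0.142,-0.106,0.045,2,29.8,-7.1],[0.142,-0.106,0.05,2,29.8,-7.1],[0.142,-0.106,0.05,2,29.8,-7.1],[0.142,-0.106,0.05,2,29.8,-7.1]]'
python3 - <<'E'
from h import *
n=np.array([-np.sin(np.radians(30.1)),0,np.cos(np.radians(30.1))])
p=np.array([.645,-.140,.042])
goal(*(p+n*.0055),1,30.1)
c=r.capture("scene"); cv2.imwrite("pics/s1.png",cv2.resize(c["frame"][150:320,230:480,::-1],None,fx=3,fy=3))
E
```

```text
time_s: 9.32
tcp_pos: [0.6144, -0.1392, 0.0827]
eef_rot: [-178.7, -28.8, 0.8]
contact_force: [-0.1, -0.1, -7.4]
gripper_width: 0.0557
gripper_force: 45.0
d [0.0071 0.0023 0.0448] rot [-1.2  1.3 -0.2] rows 1.1 0.2 q [  5.  13. -44.  11.  -4.  75.] t 9.3167
```

View pics/s1.png

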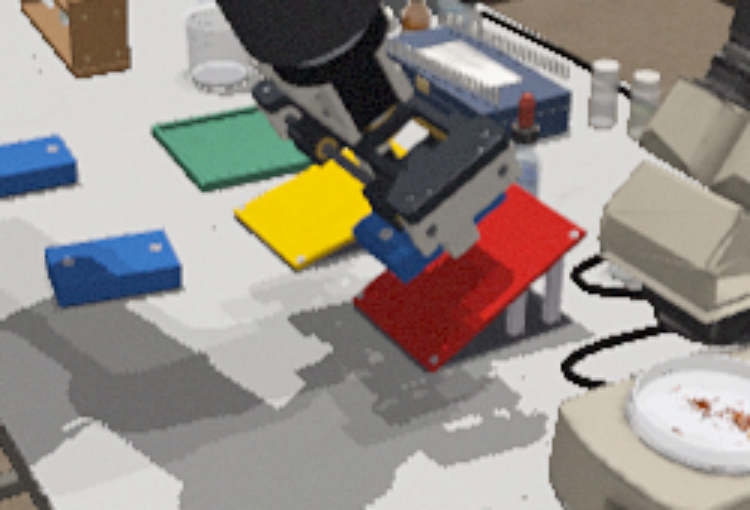

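The plate is held level with the red board, above its middle (plate at crop (420,240), board at (470,270)). I'll lower it slowly.

```bash
python3 drive.py '[[0.003,0.001,0.008,-0.6,0.6,0],[0.007,0.002,0.016,-1.2,1.3,0],[0.007,0.002,0.024,-1.2,1.3,0],[0.007,0.002,0.03,-1.2,1.3,0],[0.007,0.002,0.034,-1.2,1.3,0],[0.007,0.002,0.034,-1.2,1.3,0],[0.007,0.002,0.034,-1.2,1.3,0]]'
python3 - <<'E'
from h import *
n=np.array([-np.sin(np.radians(30.1)),0,np.cos(np.radians(30.1))])
p=np.array([.645,-.140,.042])
goal(*(p+n*.0045),1,30.1)
E
```

```text
time_s: 9.95
tcp_pos: [0.6404, -0.1341, 0.0617]
eef_rot: [-177.8, -30.0, 0.8]
contact_force: [0.4, 0.1, -8.3]
gripper_width: 0.0559
gripper_force: 45.0
d [-0.0059  0.0065  0.0146] rot [-2.1  0.1 -0.2] rows 0.4 0.3 q [  5.  17. -39.   1.  -3.  85.] t 9.95
```

```bash
python3 drive.py '[[0,0.004,0,-0.5,0,0],[0,0.008,0,-1,0,0],[0,0.012,0,-1.5,0,0],[0,0.012,0,-2,0,0],[0,0.012,0,-2,0,0],[0,0.012,0,-2,0,0]]'
python3 - <<'E'
from h import *
n=np.array([-np.sin(np.radians(30.1)),0,np.cos(np.radians(30.1))])
p=np.array([.645,-.144,.042])
goal(*(p+n*.0045),1,30.1); s=r.get_state(); print(s["tcp_pos"],s["eef_rot"],s["joints"])
E
```

```text
time_s: 10.45
tcp_pos: [0.6328, -0.1467, 0.0563]
eef_rot: [-178.7, -28.5, 0.9]
contact_force: [-0.7, -0.2, -7.8]
gripper_width: 0.0557
gripper_force: 45.0
d [ 0.0038 -0.0023  0.014 ] rot [-1.2  1.6 -0.1] rows 0.4 0.3 q [  4.  17. -44.  14.  -0.  74.] t 10.45
[ 0.63278185 -0.14671619  0.05630004] [-178.72458593  -28.51160774    0.87320682] [  3.66432568  17.3097879  -43.91294431  13.52939086  -0.24643163
  74.01833647]
```

j5 is nearly at its limit because the wrist is singular at this tilt. I'll take the plate back to the table and regrasp it with the tool leaning the other way, so the ramp placing needs only about 15° of tool tilt.

```bash
python3 drive.py '[[0,0,-0.02,0,-3,0],[0,0,-0.05,0,-8,0],[0,0,-0.08,0,-14,0],[-0.01,0.01,-0.1,0,-20,0],[-0.03,0.02,-0.1,0,-26,0],[-0.05,0.03,-0.1,0,-28.5,0],[-0.05,0.03,-0.1,0,-28.5,0]]'
python3 - <<'E'
from h import *
goal(.48,-.21,.03,0)
E
```

```text
time_s: 11.03
tcp_pos: [0.5423, -0.1794, 0.1188]
eef_rot: [-178.6, 0.1, 1.5]
contact_force: [0.7, 0.5, -9.7]
gripper_width: 0.0556
gripper_force: 45.0
d [-0.0629  0.0311  0.0882] rot [-1.4  0.2  1.5] rows 2.7 0.3 q [  0.  17. -20.  -2. -54.  92.] t 11.0333
```

```bash
python3 drive.py '[[-0.03,0.015,0.03,-0.7,0,0.7],[-0.063,0.031,0.06,-1.4,0,1.5],[-0.063,0.031,0.085,-1.4,0,1.5],[-0.063,0.031,0.088,-1.4,0,1.5],[-0.063,0.031,0.088,-1.4,0,1.5]]'
python3 - <<'E'
from h import *
goal(.48,-.21,.005,0)
E
```

```text
time_s: 11.45
tcp_pos: [0.4799, -0.21, 0.0298]
eef_rot: [179.9, -0.0, -0.0]
contact_force: [1.0, -0.0, -7.9]
gripper_width: 0.0554
gripper_force: 45.0
d [ 0.0001 -0.0001  0.0248] rot [ 0.1 -0.  -0. ] rows 0.6 0.0 q [ -2.  19. -32.   0. -39.  92.] t 11.45
```

```bash
python3 drive.py '[[0,0,0.01,0,0,0],[0,0,0.018,0,0,0],[0,0,0.023,0,0,0],[0,0,0.025,0,0,0],[0,0,0.0255,0,0,0],[0,0,0.0255,0,0,0]]'
python3 drive.py '[[0,0,0,0,0,0],[0,0,0,0,0,0],[0,0,0,0,0,0]]' 0.075
python3 - <<'E'
from h import *
goal(.48,-.21,.0075,0,-16)
E
```

```text
time_s: 11.95
tcp_pos: [0.4809, -0.2106, 0.0056]
eef_rot: [179.8, -0.1, 0.0]
contact_force: [-0.3, 0.4, -8.2]
gripper_width: 0.0554
gripper_force: 45.0
time_s: 12.2
tcp_pos: [0.4819, -0.2109, 0.0067]
eef_rot: [179.7, -0.2, 0.0]
contact_force: [-0.2, 0.0, 0.2]
gripper_width: 0.07
gripper_force: 0.0
d [-0.0019 -0.0009 -0.0008] rot [  0.3 -16.2  -0. ] rows 0.1 2.3 q [ -2.  21. -33.   0. -36.  92.] t 12.2
```

```bash
python3 drive.py '[[-0.001,0,-0.003,0,-6,0],[-0.002,0,-0.003,0,-12,0],[-0.003,-0.0005,-0.002,0,-16,0],[-0.003,-0.0005,-0.001,0,-16,0],[-0.003,-0.0005,-0.001,0,-16,0]]'
python3 drive.py '[[0,0,0,0,0,0],[0,0,0,0,0,0],[0,0,0,0,0,0],[0,0,0,0,0,0],[0,0,0,0,0,0]]' 0.05 50
python3 -c "
from h import *
s=r.get_state();print(s['tcp_pos'],s['eef_rot'],s['joints'])"
```

```text
time_s: 12.62
tcp_pos: [0.4785, -0.2102, 0.0061]
eef_rot: [179.7, 15.9, -0.1]
contact_force: [-0.6, 0.5, -0.7]
gripper_width: 0.0752
gripper_force: 0.0
time_s: 13.03
tcp_pos: [0.4773, -0.2104, 0.0072]
eef_rot: [179.7, 15.9, -0.1]
contact_force: [-1.2, -2.3, 3.4]
gripper_width: 0.0553
gripper_force: 50.0
[ 0.47730696 -0.2104273   0.00724126] [ 1.79733316e+02  1.59184147e+01 -8.44622172e-02] [ -1.67207596  28.73992463 -21.68238064   0.85192635 -55.48615942
  91.04410363]
```

```bash
python3 drive.py '[[-0.0055,0,-0.019,0,0,0],[-0.0137,0,-0.048,0,0,0],[-0.0247,0,-0.0866,0,0,0],[-0.033,0,-0.115,0,0,0],[-0.033,0,-0.115,0,0,0]]'
cat >> h.py <<'E'
def ramp(p,ang,h,off,tooltilt,yaw=1.):
    B=R.from_euler("zy",[0,0])*R.from_euler("z",yaw,degrees=True)*R.from_euler("y",-ang,degrees=True)
    t=np.array(p)+B.apply(np.array(off)+[0,0,h]); print("target",t); goal(*t,yaw,tooltilt)
    s=r.get_state(); print("at",np.round(s["tcp_pos"],4),np.round(s["eef_rot"],1))
E
python3 - <<'E'
from h import *
ramp((.645,-.14,.042),30.1,.045,(-.004,0,.0072),14.2)
c=r.capture("top"); print([rect(c,k,.022) for k in find(c,"blue")])
E
```

```text
time_s: 13.45
tcp_pos: [0.4805, -0.2102, 0.1316]
eef_rot: [179.7, 15.4, -0.1]
contact_force: [2.0, 0.3, -7.4]
gripper_width: 0.0557
gripper_force: 50.0
target [ 0.61536505 -0.14051728  0.08515486]
d [ 0.1423 -0.0699  0.0085] rot [ 0.3 29.6 -1. ] rows 3.8 4.1 q [ -2.  20. -15.   1. -70.  91.] t 13.45
at [ 0.4805 -0.2102  0.1316] [ 1.797e+02  1.540e+01 -1.000e-01]
[(array([439.4, 204.4,  88.3,  55.4]), -5.1)]
```

```bash
python3 drive.py '[[0.03,-0.02,-0.01,0,6,-0.2],[0.06,-0.04,-0.02,0,12,-0.4],[0.09,-0.06,-0.02,0,18,-0.6],[0.12,-0.07,-0.01,0.2,24,-0.8],[0.142,-0.07,0.0085,0.3,29.6,-1],[0.142,-0.07,0.0085,0.3,29.6,-1],[0.142,-0.07,0.0085,0.3,29.6,-1]]'
python3 - <<'E'
from h import *
ramp((.645,-.14,.042),30.1,.001,(-.004,0,.0072),14.2)
E
```

```text
time_s: 14.08
tcp_pos: [0.6058, -0.1401, 0.0742]
eef_rot: [-179.9, -12.9, 0.9]
contact_force: [-0.1, -0.2, -8.3]
gripper_width: 0.0557
gripper_force: 50.0
target [ 0.63742816 -0.14013217  0.0470882 ]
d [0.0248 0.0006 0.0335] rot [-0.   1.3 -0.1] rows 1.0 0.2 q [  6.  17. -29.   2. -31.  84.] t 14.0833
at [ 0.6058 -0.1401  0.0742] [-179.9  -12.9    0.9]
```

```bash
python3 drive.py '[[0.008,0,0,0,0.7,0],[0.0145,0,0.002,0,1.3,0],[0.018,0,0.012,0,1.3,0],[0.02,0,0.02,0,1.3,0],[0.022,0,0.026,0,1.3,0],[0.022,0,0.026,0,1.3,0],[0.022,0,0.026,0,1.3,0]]'
python3 - <<'E'
from h import *
ramp((.645,-.14,.042),30.1,0,(-.004,0,.0072),14.2)
E
```

```text
time_s: 14.67
tcp_pos: [0.6386, -0.1396, 0.0576]
eef_rot: [-179.9, -14.8, 0.9]
contact_force: [0.4, -0.3, -8.9]
gripper_width: 0.0555
gripper_force: 50.0
target [ 0.63792959 -0.14012341  0.04622305]
d [-0.0036  0.0006  0.0108] rot [-0.1 -0.6 -0.1] rows 0.3 0.1 q [  5.  20. -28.   2. -27.  84.] t 14.6667
at [ 0.6386 -0.1396  0.0576] [-179.9  -14.8    0.9]
```

```bash
python3 drive.py '[[0,0,0.003,0,-0.3,0],[-0.001,0,0.006,0,-0.6,0],[-0.001,0,0.008,0,-0.6,0],[-0.001,0,0.008,0,-0.6,0],[-0.001,0,0.008,0,-0.6,0]]'
python3 - <<'E'
from h import *
ramp((.645,-.14,.042),30.1,0,(-.004,0,.0072),14.2)
E
python3 drive.py '[[0,0,0.001,0,0,0],[0,0,0.002,0,0,0],[0,0,0.002,0,0,0]]'
```

```text
time_s: 15.08
tcp_pos: [0.6401, -0.1394, 0.0506]
eef_rot: [-179.9, -14.3, 1.0]
contact_force: [0.1, 0.5, -8.3]
gripper_width: 0.0555
gripper_force: 50.0
target [ 0.63792959 -0.14012341  0.04622305]
d [-0.0032  0.0007  0.0037] rot [-0.1 -0.1 -0. ] rows 0.1 0.0 q [  5.  21. -27.   2. -27.  84.] t 15.0833
at [ 0.6401 -0.1394  0.0506] [-179.9  -14.3    1. ]
time_s: 15.33
tcp_pos: [0.6409, -0.1394, 0.0493]
eef_rot: [-179.9, -14.4, 1.0]
contact_force: [-2.6, 1.3, -3.1]
gripper_width: 0.0555
gripper_force: 50.0
```

```bash
python3 drive.py '[[0,0,0.001,0,0,0],[0,0,0.001,0,0,0]]'
python3 drive.py '[[0,0,0,0,0,0],[0,0,0,0,0,0],[0,0,0,0,0,0]]' 0.075
python3 drive.py '[[0,0,-0.01,0,0,0],[0,0,-0.03,0,0,0],[0,0,-0.06,0,0,0],[-0.02,0,-0.09,0,-5,0],[-0.06,0,-0.1,0,-10,0],[-0.1,0,-0.1,0,-14,0],[-0.1,0,-0.1,0,-14,0]]'
python3 - <<'E'
from h import *
c=r.capture("scene"); cv2.imwrite("pics/s2.png",cv2.resize(c["frame"][150:320,230:480,::-1],None,fx=3,fy=3))
goal(.452,.025,.06,-10.5)
E
```

```text
time_s: 15.5
tcp_pos: [0.6409, -0.1394, 0.0492]
eef_rot: [-179.9, -14.4, 1.0]
contact_force: [-9.3, 3.1, 7.4]
gripper_width: 0.0555
gripper_force: 50.0
time_s: 15.75
tcp_pos: [0.6427, -0.1393, 0.0492]
eef_rot: [-179.9, -14.5, 1.0]
contact_force: [0.1, -0.1, 0.1]
gripper_width: 0.0702
gripper_force: 0.0
time_s: 16.33
tcp_pos: [0.5152, -0.1414, 0.1202]
eef_rot: [-179.9, -0.1, 0.9]
contact_force: [-0.9, -0.1, -1.4]
gripper_width: 0.075
gripper_force: 0.0
d [-0.0636 -0.1675  0.0605] rot [-0.1 -0.3 11.5] rows 4.5 1.6 q [  6.  13. -25.  -0. -52.  85.] t 16.3833
```

View pics/s2.png

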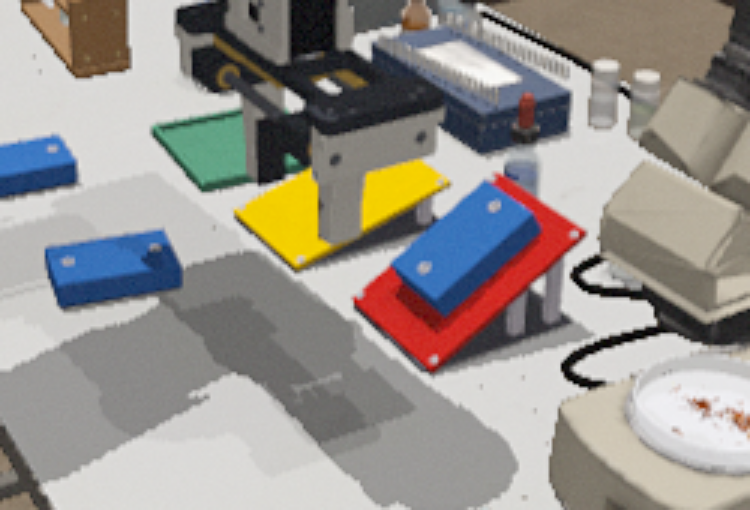

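The plate rests on the red board at crop (465,245), and the middling plate lies free at (113,268).

Run:
```python
from h import *
c=r.capture("top")
for k in find(c,"blue"): print(rect(c,k,.022), depthpts(c,k).mean(0))
c=r.capture("scene")
for k in find(c,"blue",200): print(k.mean(0),cv2.contourArea(k)); 
# red plate top plane fit in scene
k=[k for k in find(c,"blue",200) if 350<k[:,0].mean()<430 and 200<k[:,1].mean()<260]
for q in k:
    P=depthpts(c,q,2); B=R.from_euler("z",1,degrees=True)*R.from_euler("y",-30.1,degrees=True)
    L=B.inv().apply(P-[.645,-.14,.042]); T=L[L[:,2]>.014]; print(np.percentile(L[:,2],[10,50,90]),T.min(0),T.max(0))
    A=np.c_[T[:,:2],np.ones(len(T))]; print(np.linalg.lstsq(A,T[:,2],rcond=None)[0],len(T))
```

```text
(array([439.3, 204. ,  88.2,  56.4]), -5.0) [0.43782648 0.2056891  0.02232057]
(array([ 647.1, -145.5,   89.8,   57.8]), -4.0) [ 0.6416578  -0.13845821  0.0668155 ]
[267.01754386 239.00877193] 762.0
[384.59803922 231.91176471] 1031.0
[234.5625     205.92708333] 550.0
[0.01915627 0.02339201 0.02526948] [-0.03775837 -0.02968628  0.01432224] [0.04121766 0.02190699 0.02770278]
[-0.00266187  0.06561558  0.02347708] 727
```

Run:
```python
from h import *
c=r.capture("scene")
for k in find(c,"blue",200): print(rect(c,k,.022))
goal(.449,.019,.06,-10.5,0)
```

```text
(array([441.5,   4.8,  89.5,  82.3]), -11.5)
(array([678.6, -87.7, 179. ,  71. ]), 26.5)
(array([432.2, 186. ,  91.3,  84.9]), -5.2)
(array([848.7, 754.6, 312.3,  93.8]), 72.4)
d [-0.0692 -0.1617  0.0602] rot [-0.1 -0.5 11.5] rows 4.5 1.6 q [  6.  13. -25.  -0. -51.  85.] t 16.5333
```

```bash
python3 drive.py '[[-0.03,-0.03,0,0,0,-2],[-0.05,-0.06,0.02,0,0,-4],[-0.069,-0.09,0.03,0,0,-6],[-0.069,-0.12,0.04,0,0,-8],[-0.069,-0.155,0.05,0,0,-10],[-0.069,-0.162,0.06,0,0,-11.5],[-0.069,-0.162,0.06,0,0,-11.5],[-0.069,-0.162,0.06,0,0,-11.5]]' 0.075
python3 - <<'E'
from h import *
goal(.449,.019,.007,-10.5,0)
E
```

```text
time_s: 17.2
tcp_pos: [0.4483, 0.02, 0.0595]
eef_rot: [180.0, -0.3, 12.6]
contact_force: [-0.6, -0.0, 0.1]
gripper_width: 0.0751
gripper_force: 0.0
d [0.0001 0.0012 0.0525] rot [-0.1 -0.3 23.1] rows 1.3 3.2 q [ 28.  10. -40.   0. -40.  74.] t 17.2
```

```bash
python3 drive.py '[[0,0,0,0,0,7],[0,0,0,0,0,14],[0,0,0,0,0,21],[0,0.001,0.02,0,0,23],[0,0.001,0.04,0,0,23],[0,0.001,0.05,0,0,23],[0,0.001,0.052,0,0,23],[0,0.001,0.052,0,0,23]]'
python3 drive.py '[[0,0,0,0,0,0],[0,0,0,0,0,0],[0,0,0,0,0,0],[0,0,0,0,0,0],[0,0,0,0,0,0]]' 0.05 45
python3 drive.py '[[0,0,-0.02,0,0,0],[0,0,-0.05,0,0,0],[0,0,-0.08,0,0,0],[0,0,-0.1,0,0,0],[0,0,-0.1,0,0,0]]'
python3 - <<'E'
from h import *
ramp((.636,.017,.024),14.6,.045,(0,0,.007),14.6)
E
```

```text
time_s: 17.87
tcp_pos: [0.4487, 0.0177, 0.0076]
eef_rot: [-179.9, -0.3, -10.6]
contact_force: [0.8, 0.1, 0.5]
gripper_width: 0.0749
gripper_force: 0.0
time_s: 18.28
tcp_pos: [0.4494, 0.0189, 0.0085]
eef_rot: [-179.8, -0.4, -10.5]
contact_force: [0.0, 0.7, 5.7]
gripper_width: 0.0552
gripper_force: 45.0
time_s: 18.7
tcp_pos: [0.4493, 0.019, 0.1109]
eef_rot: [-179.7, -0.6, -10.5]
contact_force: [0.6, 0.7, -7.6]
gripper_width: 0.0555
gripper_force: 45.0
target [0.62289439 0.01677124 0.07432088]
d [ 0.1707 -0.0292  0.0384] rot [  1.2  13.9 -11.5] rows 4.3 2.5 q [ 28.   5. -36.   0. -48.  52.] t 18.7
at [0.4493 0.019  0.1109] [-179.7   -0.6  -10.5]
```

```bash
python3 drive.py '[[0.03,-0.005,0,0.2,3,-2],[0.07,-0.01,0,0.5,6,-5],[0.11,-0.02,0.01,0.8,9,-8],[0.15,-0.029,0.02,1.2,12,-11.5],[0.17,-0.029,0.035,1.2,13.9,-11.5],[0.17,-0.029,0.035,1.2,13.9,-11.5],[0.17,-0.029,0.035,1.2,13.9,-11.5]]'
python3 - <<'E'
from h import *
ramp((.636,.017,.024),14.6,0,(0,0,.0085),14.6)
E
```

```text
time_s: 19.28
tcp_pos: [0.617, 0.0141, 0.0688]
eef_rot: [179.7, -13.7, 1.0]
contact_force: [-1.0, 0.1, -8.6]
gripper_width: 0.0554
gripper_force: 45.0
target [0.63385774 0.01696261 0.03222553]
d [ 0.0077 -0.0027  0.0395] rot [ 0.3  0.9 -0. ] rows 1.0 0.1 q [ 22.  17. -35.  12. -26.  58.] t 19.2833
at [0.617  0.0141 0.0688] [179.7 -13.7   1. ]
```

```bash
python3 drive.py '[[0.004,-0.002,0.01,0.3,0.5,0],[0.006,-0.002,0.02,0.3,0.5,0],[0.006,-0.002,0.026,0.3,0.5,0],[0.006,-0.002,0.03,0.3,0.5,0],[0.006,-0.002,0.03,0.3,0.5,0],[0.006,-0.002,0.03,0.3,0.5,0]]'
python3 - <<'E'
from h import *
ramp((.636,.017,.024),14.6,0,(0,0,.0085),14.6)
E
```

```text
time_s: 19.78
tcp_pos: [0.6332, 0.0178, 0.0458]
eef_rot: [-179.9, -14.7, 1.0]
contact_force: [0.7, 0.2, -8.3]
gripper_width: 0.0554
gripper_force: 45.0
target [0.63385774 0.01696261 0.03222553]
d [-0.0029  0.0009  0.0133] rot [-0.2 -0.1  0. ] rows 0.3 0.0 q [ 22.  20. -36.  14. -22.  57.] t 19.7833
at [0.6332 0.0178 0.0458] [-179.9  -14.7    1. ]
```

```bash
python3 drive.py '[[0,0,0.004,0,0,0],[-0.001,0,0.007,0,0,0],[-0.002,0,0.01,0,0,0],[-0.002,0,0.01,0,0,0],[-0.002,0,0.01,0,0,0]]'
python3 drive.py '[[0,0,0.001,0,0,0],[0,0,0.0015,0,0,0],[0,0,0.0015,0,0,0]]'
```

```text
time_s: 20.2
tcp_pos: [0.634, 0.0179, 0.0356]
eef_rot: [-179.9, -14.7, 1.0]
contact_force: [0.1, -0.5, -8.5]
gripper_width: 0.0555
gripper_force: 45.0
time_s: 20.45
tcp_pos: [0.6348, 0.0181, 0.0345]
eef_rot: [-179.8, -14.8, 1.0]
contact_force: [-0.5, -0.2, -8.6]
gripper_width: 0.0559
gripper_force: 45.0
```

```bash
python3 drive.py '[[0,0,0.001,0,0,0],[0,0,0.001,0,0,0]]'
python3 drive.py '[[0,0,0.0008,0,0,0],[0,0,0.0008,0,0,0]]'
```

```text
time_s: 20.62
tcp_pos: [0.635, 0.0181, 0.0334]
eef_rot: [-179.8, -14.8, 1.0]
contact_force: [0.2, -0.3, -8.5]
gripper_width: 0.0553
gripper_force: 45.0
time_s: 20.78
tcp_pos: [0.6351, 0.018, 0.0331]
eef_rot: [-179.8, -14.8, 1.0]
contact_force: [-2.4, -0.2, -4.2]
gripper_width: 0.0554
gripper_force: 45.0
```

Contact made; press slightly, release, retreat.

```bash
python3 drive.py '[[0,0,0.0008,0,0,0],[0,0,0.0008,0,0,0]]'
python3 drive.py '[[0,0,0,0,0,0],[0,0,0,0,0,0],[0,0,0,0,0,0]]' 0.075
python3 drive.py '[[0,0,-0.01,0,0,0],[0,0,-0.03,0,0,0],[0,0,-0.06,0,0,0],[-0.02,0,-0.09,0,-5,0],[-0.06,0,-0.1,0,-10,0],[-0.1,0,-0.1,0,-14.6,0],[-0.1,0,-0.1,0,-14.6,0]]'
python3 - <<'E'
from h import *
c=r.capture("scene"); cv2.imwrite("pics/s3.png",cv2.resize(c["frame"][150:320,210:460,::-1],None,fx=3,fy=3))
for k in find(r.capture("top"),"blue"): print(rect(c:=r.capture("top"),k,.022))
goal(.4393,.204,.06,-5)
E
```

```text
time_s: 20.95
tcp_pos: [0.6352, 0.018, 0.0331]
eef_rot: [-179.8, -14.8, 1.0]
contact_force: [-9.5, 1.0, 6.6]
gripper_width: 0.0556
gripper_force: 45.0
time_s: 21.2
tcp_pos: [0.637, 0.0187, 0.0333]
eef_rot: [-179.8, -15.0, 1.1]
contact_force: [0.0, -0.2, -0.3]
gripper_width: 0.0695
gripper_force: 0.0
time_s: 21.78
tcp_pos: [0.5102, 0.0158, 0.1033]
eef_rot: [-179.7, 0.1, 1.0]
contact_force: [-0.6, 0.1, -1.0]
gripper_width: 0.0748
gripper_force: 0.0
(array([634.6,  16.8,  88.4,  51.8]), 0.3)
(array([ 647.1, -145.5,   89.8,   57.8]), -4.0)
d [-0.0717 -0.1896  0.0436] rot [-0.2 -0.3  6.1] rows 5.0 0.9 q [ 24.  12. -29.  -0. -48.  68.] t 21.9833
```

View pics/s3.png

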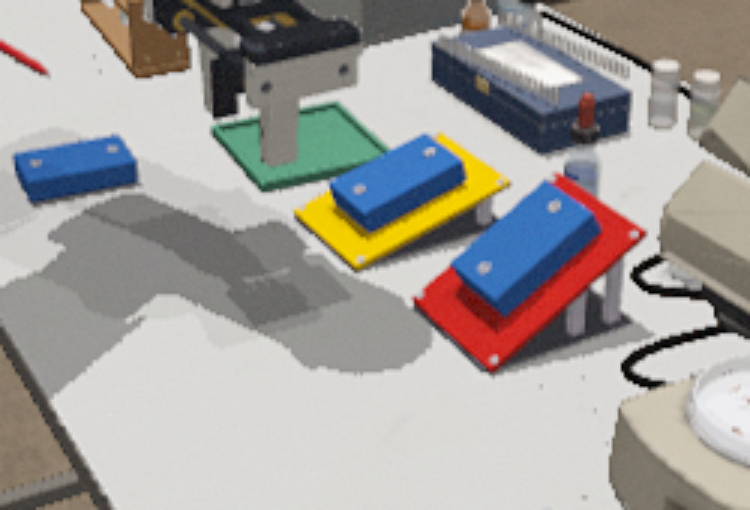

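The middling plate sits on the yellow board at crop (398,180), and the red one at (527,247) hasn't moved. Now the slick plate at (75,167).

```bash
python3 drive.py '[[-0.03,-0.03,0,0,0,1],[-0.05,-0.07,0,0,0,2],[-0.072,-0.11,0.01,0,0,3],[-0.072,-0.15,0.02,0,0,5],[-0.072,-0.18,0.03,0,0,6],[-0.072,-0.19,0.043,0,0,6],[-0.072,-0.19,0.043,0,0,6],[-0.072,-0.19,0.043,0,0,6]]' 0.075
python3 - <<'E'
from h import *
goal(.4393,.204,.0085,-5,0)
E
```

```text
time_s: 22.65
tcp_pos: [0.4377, 0.2048, 0.0597]
eef_rot: [-179.9, -0.1, -4.8]
contact_force: [-0.3, -1.0, -0.1]
gripper_width: 0.0751
gripper_force: 0.0
d [0.0015 0.0007 0.0512] rot [-0.1 -0.1  0.2] rows 1.2 0.0 q [ 48.  13. -36.   0. -41.  37.] t 22.65
```

```bash
python3 drive.py '[[0.001,0,0.025,0,0,0],[0.001,0.001,0.042,0,0,0],[0.001,0.001,0.05,0,0,0],[0.001,0.001,0.051,0,0,0],[0.001,0.001,0.051,0,0,0]]'
python3 drive.py '[[0,0,0,0,0,0],[0,0,0,0,0,0],[0,0,0,0,0,0],[0,0,0,0,0,0],[0,0,0,0,0,0]]' 0.05 45
python3 drive.py '[[0,0,-0.02,0,0,0],[0,0,-0.05,0,0,0],[0,0,-0.08,0,0,0],[0,0,-0.08,0,0,0]]'
python3 - <<'E'
from h import *
goal(.625,.167,.06,-4)
E
```

```text
time_s: 23.07
tcp_pos: [0.4392, 0.2028, 0.0097]
eef_rot: [-179.8, -0.2, -5.0]
contact_force: [0.3, -0.2, 0.8]
gripper_width: 0.0747
gripper_force: 0.0
time_s: 23.48
tcp_pos: [0.4395, 0.204, 0.0103]
eef_rot: [-179.7, -0.2, -4.9]
contact_force: [-0.8, -0.5, 6.9]
gripper_width: 0.0556
gripper_force: 45.0
time_s: 23.82
tcp_pos: [0.4404, 0.2047, 0.0938]
eef_rot: [-179.6, -0.4, -4.9]
contact_force: [1.3, 1.5, -7.2]
gripper_width: 0.0555
gripper_force: 45.0
d [0.1869 0.0221 0.035 ] rot [-0.4 -0.4 -0.9] rows 4.6 0.1 q [ 48.  10. -33.   0. -46.  37.] t 23.8167
```

```bash
python3 drive.py '[[0.04,0.005,0,0,0,0],[0.08,0.01,0,-0.2,-0.2,0],[0.12,0.02,0,-0.4,-0.4,-0.9],[0.16,0.022,0,-0.4,-0.4,-0.9],[0.185,0.022,0.01,-0.4,-0.4,-0.9],[0.187,0.022,0.035,-0.4,-0.4,-0.9],[0.187,0.022,0.035,-0.4,-0.4,-0.9],[0.187,0.022,0.035,-0.4,-0.4,-0.9]]'
python3 - <<'E'
from h import *
goal(.625,.167,.0145,-4)
E
```

```text
time_s: 24.48
tcp_pos: [0.6202, 0.1635, 0.0507]
eef_rot: [179.5, 0.7, -4.1]
contact_force: [-0.7, -0.5, -8.5]
gripper_width: 0.0553
gripper_force: 45.0
d [ 0.0049 -0.0042  0.0361] rot [ 0.5  0.7 -0.1] rows 0.9 0.1 q [ 32.  27. -15.  -0. -49.  54.] t 24.4833
```

```bash
python3 drive.py '[[0.001,0,0.008,0,0,0],[0.001,0,0.016,0,0,0],[0.001,0,0.023,0,0,0],[0.001,0,0.026,0,0,0],[0.001,0,0.026,0,0,0],[0.001,0,0.026,0,0,0]]'
python3 - <<'E'
from h import *
goal(.625,.167,.0145,-4)
E
```

```text
time_s: 24.98
tcp_pos: [0.6239, 0.1653, 0.0291]
eef_rot: [179.8, 0.2, -4.0]
contact_force: [-0.3, -0.7, -8.8]
gripper_width: 0.0552
gripper_force: 45.0
d [ 0.001  -0.0018  0.0146] rot [0.2 0.2 0. ] rows 0.4 0.0 q [ 32.  28. -16.   0. -46.  54.] t 24.9833
```

```bash
python3 drive.py '[[0,0,0.004,0,0,0],[0,0,0.008,0,0,0],[0,0,0.011,0,0,0],[0,0,0.012,0,0,0],[0,0,0.012,0,0,0]]'
python3 drive.py '[[0,0,0.001,0,0,0],[0,0,0.002,0,0,0],[0,0,0.002,0,0,0]]'
python3 drive.py '[[0,0,0.0008,0,0,0],[0,0,0.0008,0,0,0]]'
```

```text
time_s: 25.4
tcp_pos: [0.6237, 0.1649, 0.0164]
eef_rot: [179.8, 0.3, -4.0]
contact_force: [0.7, -0.3, -7.9]
gripper_width: 0.0559
gripper_force: 45.0
time_s: 25.65
tcp_pos: [0.6241, 0.1651, 0.0149]
eef_rot: [179.8, 0.2, -4.0]
contact_force: [-0.2, -0.5, -7.4]
gripper_width: 0.0557
gripper_force: 45.0
time_s: 25.82
tcp_pos: [0.6244, 0.1652, 0.0147]
eef_rot: [179.8, 0.2, -4.0]
contact_force: [-0.2, -0.1, -4.8]
gripper_width: 0.0557
gripper_force: 45.0
```

```bash
python3 drive.py '[[0,0,0,0,0,0],[0,0,0,0,0,0],[0,0,0,0,0,0]]' 0.075
python3 drive.py '[[0,0,-0.01,0,0,0],[0,0,-0.04,0,0,0],[0,0,-0.08,0,0,0],[-0.03,0,-0.1,0,0,0],[-0.07,0,-0.1,0,0,0],[-0.11,0,-0.1,0,0,0],[-0.15,-0.02,-0.1,0,0,0],[-0.17,-0.06,-0.1,0,0,0],[-0.17,-0.1,-0.1,0,0,0],[-0.17,-0.1,-0.1,0,0,0]]'
python3 - <<'E'
from h import *
c=r.capture("top"); cv2.imwrite("pics/top2.png",cv2.resize(c["frame"][100:300,190:500,::-1],None,fx=2,fy=2))
for k in find(c,"blue"):
    P=depthpts(c,k); m=P.mean(0); g=np.linalg.lstsq(np.c_[P[:,:2]-m[:2],np.ones(len(P))],P[:,2],rcond=None)[0]; print(rect(c,k,m[2]),m,np.degrees(np.arctan(g[:2])))
E
```

```text
time_s: 26.07
tcp_pos: [0.6249, 0.1655, 0.0151]
eef_rot: [179.8, 0.1, -4.0]
contact_force: [0.3, 0.1, -0.2]
gripper_width: 0.07
gripper_force: 0.0
time_s: 26.9
tcp_pos: [0.4625, 0.283, 0.117]
eef_rot: [-180.0, 0.0, -3.8]
contact_force: [1.6, 0.7, 2.0]
gripper_width: 0.0749
gripper_force: 0.0
(array([623.4, 164.2,  89.8,  56.1]), -4.2) [0.62316173 0.16410872 0.02642221] [ 0.17223493 -0.37103604]
(array([631.9,  17.2,  86.5,  50.7]), 0.3) [0.63171412 0.01734537 0.04662875] [14.26510009  0.10944704]
(array([ 641.8, -138.5,   86.3,   55.7]), -4.0) [ 0.64156301 -0.13840299  0.06692902] [29.81460126  2.21921156]
```

View pics/top2.png

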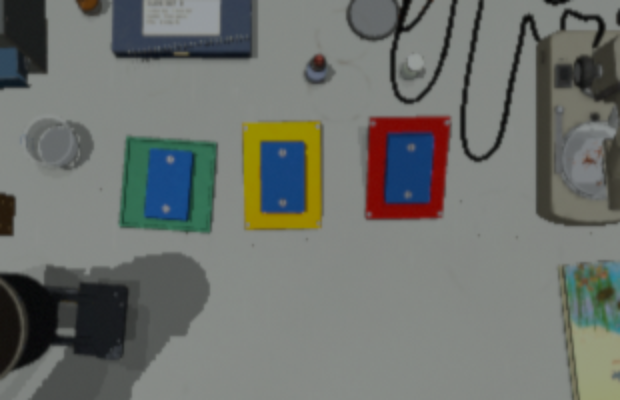

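All three plates are in place: tray (168,185), yellow (283,177), red (408,167). The bystanders stand. Before handing in I'll check the red plate's sideways tilt against its board.

Run:
```python
from h import *
for n in ("top","scene")*2:
    c=r.capture(n)
    for col in("red","blue"):
        for k in find(c,col,200):
            P=depthpts(c,k,3 if n=="top" else 2)
            L=(R.from_euler("z",1,degrees=True)*R.from_euler("y",-30.1,degrees=True)).inv().apply(P-[.645,-.14,.042])
            L=L[(abs(L[:,0])<.07)&(abs(L[:,1])<.05)&((L[:,2]>.018)&(L[:,2]<.028) if col=="blue" else abs(L[:,2])<.008)]
            if len(L)<100: continue
            for _ in range(3):
                A=np.c_[L[:,:2],np.ones(len(L))]; g=np.linalg.lstsq(A,L[:,2],rcond=None)[0]; e=L[:,2]-A@g; L=L[abs(e)<2.5*e.std()]
            print(n,col,len(L),"tilt x,y deg",np.round(np.degrees(g[:2]),2),"z0 mm",round(g[2]*1e3,2),"sd",round(e.std()*1e3,2),"ctr",np.round(L.mean(0),4))
```

```text
top red 523 tilt x,y deg [0.2  0.13] z0 mm 1.11 sd 1.9 ctr [-0.0003  0.0039  0.0011]
top blue 438 tilt x,y deg [ 0.41 -0.48] z0 mm 23.13 sd 1.82 ctr [0.0095 0.0015 0.0232]
scene red 515 tilt x,y deg [-0.16 -0.18] z0 mm 1.62 sd 1.26 ctr [-0.0279 -0.0203  0.0018]
scene blue 654 tilt x,y deg [-0.24  0.98] z0 mm 23.68 sd 1.4 ctr [ 0.0013 -0.0065  0.0236]
top red 522 tilt x,y deg [0.29 0.02] z0 mm 1.15 sd 1.97 ctr [-0.0009  0.0043  0.0011]
top blue 440 tilt x,y deg [0.14 0.84] z0 mm 23.06 sd 1.93 ctr [0.0095 0.0016 0.0231]
scene red 522 tilt x,y deg [-0.17 -0.69] z0 mm 1.45 sd 1.32 ctr [-0.029  -0.0201  0.0018]
scene blue 658 tilt x,y deg [0.1  1.04] z0 mm 23.72 sd 1.42 ctr [ 0.0011 -0.0066  0.0236]
```

```bash
python3 -c "
from plant import r
print(r.close_job())"
```

```text
the job is handed in; nothing more can be done
None
```

I slid all three plates and sorted them by drag (slick in the green tray, middling on yellow, grippy on red); the last pictures showed all three flat and in place and the bystanders standing, and I handed the job in about 27 s in, but no verdict came back.

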